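# Aim the air blower at the camera's lens

### The job

The lens of the camera on the wooden riser needs dusting. Take the rubber air blower from its cradle, hold its nozzle still and pointing squarely at the middle of the lens, about 4 cm from the glass, for two seconds, then lay it back in its cradle as it was. Do not touch or shift the camera, and leave the other things on the bench where they are.

Things in the scene. Friction and masses are not known exactly. Their poses are not given: they have to be found in the camera images.
- blower: black rubber air blower with a thin red nozzle, 165 mm long, 90 g, lying level in its cradle. Origin at the middle of its tail end, z axis along its length to the nozzle. Round bulb, 60 mm across at its widest and balance point 56 mm from the tail, 45 mm at 16 mm, 34 mm at 100 mm; the nozzle is a 12 mm rod from 121 to 165 mm. Grip it across the widest place, from above
- bulb (a point): middle of the blower's bulb, on its axis 56 mm from the tail (the widest place); axes as blower
- nozzle_tip (a point): open end of the blower's nozzle, on its axis 165 mm from the tail; axes as blower
- cradle: fixed rest for the blower: dark wooden base 130 x 60 x 10 mm with two steel V yokes of 6 mm wire, 42 mm before and behind its middle, arms 26 mm to either side and up to 51 mm high. Origin at the middle of its underside; x axis the way the nozzle points when the blower lies in it, z up. The blower's axis then lies 50 mm above the bench, the bulb's widest place between the yokes
- cradle_bulb (a point): where the middle of the bulb (bulb) is when the blower lies in its cradle: 50 mm above the bench; axes as cradle
- cradle_tip (a point): where the nozzle's end (nozzle_tip) is when the blower lies in its cradle; axes as cradle
- slr_camera: film camera, 151 mm wide, 73 mm deep, 96 mm high, standing loose on the riser; origin at the middle of its underside, z up, its lens looks along its own -x
- lens_glass (a point): middle of the front of the camera's lens (64 mm across), 37 mm above the camera's underside, 73 mm above the bench; axes as slr_camera
- riser: fixed plywood board on rubber feet, 100 x 180 mm, top 36 mm above the bench; origin at the middle of its underside, z up
- lens_c: bystander: loose black camera lens standing on the bench, 55 mm across, 34 mm high; origin at the middle of its underside
- tape_roll: bystander: roll of beige tape lying flat, 78 mm across, 19 mm high; origin at the middle of its underside
- white_tub: bystander: white screw-top tub, 66 mm across, 33 mm high; origin at the middle of its underside

How it is judged:
By the outcome, as a careful person would: the job done as asked, in the order asked, and still so for the second after the job is handed in, with the robot touching nothing.
It also fails if it takes over 51 s, if anything falls off the work surface, if the arm or the gripper's body presses on something with over 40 N, if the wrist force passes 120 N, or if a joint passes its speed limit or range.

### The arm

A 7-joint arm with a two-finger parallel gripper is mounted at the origin on a cart in front of the work surface, level with it; the furniture and walls round the work are solid. World frame = base frame: x ahead of the robot, y to its left, z up, the work surface at z = 0. Lengths are in m, angles in rad, forces in N, time in s.
With the tool pointing down it reaches from about 0.425 to 0.925 m from the base axis. Payload 6.8 kg.
Tool frame: the origin (TCP) lies midway between the tips of the shut fingers; the grasp point (between the pads) lies 19 mm behind it (r.grip_depth is the distance from the TCP to the grasp point, in m); z points along the fingers, y is the line along which they close (so a half turn about z gives the same grasp; the last joint's range is limited). The gripper opens to 85 mm and grips with 20 to 120 N. Pads are 22 mm wide; open, the fingers measure 114 mm over their backs; the gripper's body (76 mm by 85 mm) begins 54 mm behind the grasp point. The pads swing forward as they close: fully open they stand 13 mm farther back than shut.
Start: joints at [1.185, 0.477, 0.022, 1.555, -0.011, 1.109, -0.083], TCP at [0.185, -0.649, 0.193] pointing down, gripper open.
Joint ranges: [-2.96, 2.96], [-0.34, 2.1], [-1.41, 1.46], [0.24, 2.44], [-1.37, 4.51], [0.17, 1.92], [-2.96, 2.96]. Speed limits (rad/s): [2.39, 2.39, 3.14, 3.14, 3.14, 3.14, 3.14].

### API

Orientations are given as a rotation vector (axis times angle).
In Python, from bench import telemetry, grab_frame, calibration, order, silhouettes, r gives the robot as it stands.
- The arm moves only by the tool apply_moves, never from a script. Its argument "moves" is a list of rows, each a list of 7 numbers: the turn, a rotation vector about the tool's x, y, z scaled (see below), then the shift along the tool's x, y, z scaled (see below), then the opening, from -1 (shut) to 1 (fully open). A call has exactly 8 rows; each row shifts and turns the commanded pose from where the row before left it, along the tool's axes as they then stand; what a row does not reach is not made up. The controller multiplies each number of a shift by 1000 mm and each number of a turn by 6 degrees. A row lasts 1/12 s, in which the tool goes at most 41.7 mm and 7.16 degrees, less where a joint would pass 70% of its speed; a pose out of reach is approached as far as the arm can. A call with a number of a shift or a turn outside -1 to 1 is refused whole. A call with a gripper value outside its range is refused whole. The fingers move at their own pace and stop on an object; "grip_force" is the grip in N (left out, the last holds). Time passes only in rows, so rows that do not move let the fingers close, or fill a call up. It gives the time, the measured TCP pose, the force, the opening and the grip force at its end, in the units of the state.
- telemetry.get_obs(): the state, without advancing time (a new reading comes with each control period).
- grab_frame(name): name is "side" or "top"; returns the picture (400x640x3 uint8, blue, green, red); there is no depth.
- calibration(name): a dict with "fx", "fy", "cx", "cy" (pixels), "k1" (the pictures are not rectified: a ray, as slopes to the right and down, at radius r is drawn at 1 + k1 r^2 times it, then the intrinsics apply), "world_from_camera" (4x4, takes a point from camera to world coordinates). Camera axes: x right, y down, z forward; pixel columns grow to the right and rows downward; lengths in m; the calibration is good to about 2 mm. A picture is of the moment at which its call begins. calibration takes no time and is no camera call.
- order.hand_in(): hands the job in; it is judged then, once.
Trained networks look in the newest picture that a camera, given by its name, has taken for a name from the list of things; names that differ only in an ending like _2 or _b are one class to them, and where a whole thing is asked for, a point or a joint stands for the part that bears it (a point fixed in the world has none). Each returns a list of dicts, best first, with "p" (0 to 1); they miss things now and then, are a little off and sometimes report something else, mostly with a low value. They report only what shows in the picture. A call takes as long as a camera call.
- silhouettes(thing, camera): "mask" (400x640 bool, what is visible of it) and "extent" ([centre column, centre row, width, height] in pixels, round what is visible of it).
The state is a dict: "clock": time; "joints": joint angles; "qvel": joint speeds; "tau": joint torques, N m; "tcp_pos": TCP position; "orientation": TCP orientation; "contact_force": force on the tool from outside, world axes, zero at the start; "moment": the same for the moment, N m; "grip_width": finger opening in m; "gripper_force": force on a finger pad.
Only numpy, scipy, OpenCV 4.12 (cv2) and the standard library are available. Lean on these libraries where they do the work, as an engineer would, in place of code of your own. Each camera call takes 0.05 s, during which the arm holds its last target. There are 200 camera calls.

## Working session

There is one attempt and no reset: what is moved stays moved. The work goes in short steps, Python scripts to look and compute and a tool call to move; the robot and the scene stay as the last step left them, time stands still between calls to the robot, and variables do not carry over. Pictures are saved under pics/ and viewed, at most 10 in all, crops included, and the job is handed in when it is done.

Besides the shell and the picture viewer there is one more tool, called after ">>>" by a JSON object that holds its "name" and its "arguments". apply_moves: Moves the arm, as the interface text tells. Its arguments: {"type":"object","properties":{"moves":{"type":"array"},"grip_force":{"type":"number"}},"required":["moves"]}

```bash
ls; mkdir -p pics
cat > h.py <<'E'
import numpy as np, cv2
from bench import telemetry, grab_frame, calibration, order, silhouettes, r
from scipy.spatial.transform import Rotation as R
def ray(cam,px):
    c=calibration(cam);T=np.array(c["world_from_camera"])
    K=np.array([[c["fx"],0,c["cx"]],[0,c["fy"],c["cy"]],[0,0,1.]])
    u=cv2.undistortPoints(np.array(px,float).reshape(-1,1,2),K,np.array([c["k1"],0,0,0,0.]))[:,0]
    d=np.c_[u,np.ones(len(u))]@T[:3,:3].T
    return T[:3,3],d
def atz(cam,px,z):
    o,d=ray(cam,px); return o+d*((z-o[2])/d[:,2])[:,None]
def proj(cam,P):
    c=calibration(cam);T=np.linalg.inv(np.array(c["world_from_camera"]))
    q=np.atleast_2d(P)@T[:3,:3].T+T[:3,3];s=q[:,:2]/q[:,2:]
    s=s*(1+c["k1"]*(s**2).sum(1))[:,None]
    return s*[c["fx"],c["fy"]]+[c["cx"],c["cy"]]
def tri(p1,p2):
    o1,d1=ray("side",[p1]);o2,d2=ray("top",[p2]);d1=d1[0];d2=d2[0]
    t=np.linalg.lstsq(np.c_[d1,-d2],o2-o1,rcond=None)[0]
    a=o1+t[0]*d1;b=o2+t[1]*d2
    return (a+b)/2,np.linalg.norm(a-b)
E
python3 - <<'E'
from h import *
for n in("side","top"):
    f=grab_frame(n);cv2.imwrite(f"pics/{n}0.png",f)
    c=calibration(n);print(n,c["fx"],c["k1"],np.round(c["world_from_camera"],3).tolist())
    for t in("blower","cradle","slr_camera","riser","lens_glass","lens_c","tape_roll","white_tub"):
        for s in silhouettes(t,n)[:2]:
            m=s["mask"];np.save(f"pics/{n}_{t}.npy",m) if s["p"]>.5 else 0
            print(t,round(s["p"],2),np.round(s["extent"],1),m.sum())
print(telemetry.get_obs())
E
```

```text
pics
side 372.840766675081 0.0026740761678952676 [[0.997, -0.06, 0.052, 0.476], [-0.076, -0.551, 0.831, -0.844], [-0.022, -0.833, -0.553, 0.656], [0.0, 0.0, 0.0, 1.0]]
blower 0.76 [300.4 161.8  33.2  18.7] 382
cradle 0.71 [297.  172.3  39.6  16.7] 322
slr_camera 0.76 [371.  226.5  34.4  60.7] 1180
riser 0.68 [366.9 243.6  49.4  50.9] 1305
lens_glass 0.91 [373.5 226.1  34.2  61.2] 1200
lens_c 0.9 [337.8 334.6  28.1  27.3] 681
tape_roll 0.87 [269.8 295.4  32.2  32.5] 728
tape_roll 0.61 [298.9 172.9  35.8  13.5] 306
white_tub 0.65 [300.4 160.1  35.9  23.8] 439
white_tub 0.6 [337.1 156.4  19.9  14.5] 259
top 384.5165322981352 -0.06439067213435372 [[0.137, -0.97, 0.199, 0.343], [-0.991, -0.134, 0.028, -0.005], [-0.001, -0.201, -0.98, 1.187], [0.0, 0.0, 0.0, 1.0]]
blower 0.73 [233.2 214.1  48.9  36.8] 649
cradle 0.68 [368.9 178.8  64.6  49.7] 873
cradle 0.5 [233.6 215.7  30.3  32.4] 231
slr_camera 0.91 [374.2 165.8  46.   33.7] 1038
slr_camera 0.24 [452.9 225.9  20.4  19.9] 269
riser 0.24 [229.1 216.1  38.9  30.8] 632
riser 0.21 [408.6 267.8  29.5  31.1] 425
lens_glass 0.67 [369.4 169.6  4
[... 220 characters left out ...]
ray([ 1.18495415,  0.47697272,  0.0223733 ,  1.55539377, -0.01150054,
        1.10931573, -0.08309867]), 'qvel': array([ 7.44932845e-04, -5.61514113e-04, -1.41004539e-03,  7.74116414e-05,
        9.71146370e-04,  2.66208709e-04, -3.91035458e-04]), 'tau': array([-2.15088271e-04, -5.96304274e+01,  1.60653133e+00, -2.81544971e+01,
        1.25771452e-02,  1.77894566e-03,  4.65370249e-05]), 'tcp_pos': array([ 0.18510329, -0.64914131,  0.19272833]), 'orientation': array([3.11131585e+00, 4.34876915e-01, 5.46846665e-05]), 'contact_force': array([-0.86098723,  0.843855  , -0.6688392 ]), 'moment': array([ 0.01138134,  0.08827636, -0.00414846]), 'gripper_force': 0.0, 'grip_width': 0.08585912331574168}
```

```bash
sleep 1
```

```text
(no output)
```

View pics/side0.png

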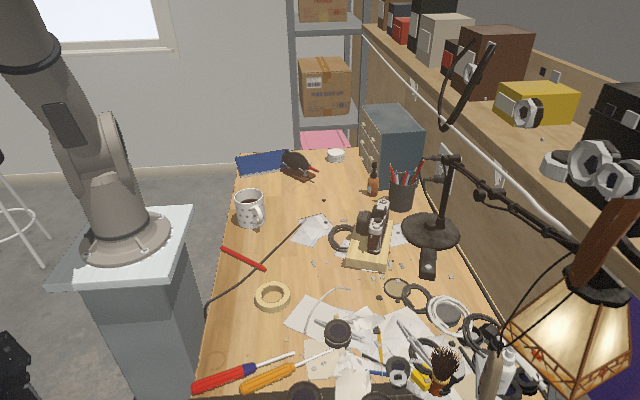

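View pics/top0.png

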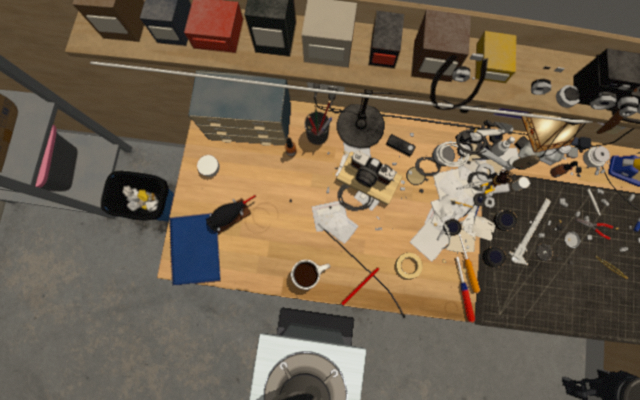

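The side view shows the blower at about (300,163), its nozzle to the lower right, and the camera on its riser at (373,226). The top view shows the blower at (230,215), its tip at (255,197), and the camera at (370,172). I'll enlarge both.

Run:
```python
from h import *
out=[]
C={"side":[(270,140,57,43),(335,190,80,85)],"top":[(200,185,66,50),(330,140,80,75)]}
for n in C:
    f=cv2.imread(f"pics/{n}0.png");row=[]
    for x,y,w,h in C[n]:
        s=min(400/w,300/h);s=int(s)
        c=cv2.resize(f[y:y+h,x:x+w],None,fx=s,fy=s,interpolation=cv2.INTER_CUBIC)
        for i in range(0,w,10): cv2.putText(c,str(x+i),(i*s,8),0,.3,(0,255,0));cv2.line(c,(i*s,10),(i*s,14),(0,255,0))
        for i in range(0,h,10): cv2.putText(c,str(y+i),(0,i*s+4),0,.3,(0,255,255))
        p=np.zeros((300,400,3),np.uint8);c=c[:300,:400];p[:c.shape[0],:c.shape[1]]=c;row.append(p)
    out.append(np.hstack(row))
cv2.imwrite("pics/z0.png",np.vstack(out))
for n in C:
    for t in("blower","slr_camera","lens_glass"):
        m=np.load(f"pics/{n}_{t}.npy");ys,xs=np.nonzero(m);p=np.c_[xs,ys]
        c=p.mean(0);w,v=np.linalg.eigh(np.cov((p-c).T));print(n,t,c,v[:,1],np.sqrt(w))
    print(n, [np.round(atz(n,[q],z)[0],3).tolist() for q,z in (([(257,197),.05],[(228,217),.05],[(370,172),.07]) if n=="top" else ([(318,171),.05],[(296,162),.05],[(375,226),.07]))])
```

```text
side blower [295.98691099 160.43717277] [-0.92101296 -0.38953193] [3.87211349 8.30180285]
side slr_camera [374.00169492 225.19491525] [-0.17029314  0.98539345] [ 7.80379706 13.71783236]
side lens_glass [373.91666667 224.855     ] [-0.19292793  0.98121293] [ 8.01569739 13.64377621]
side [[0.553, 0.23, 0.05], [0.483, 0.302, 0.05], [0.671, -0.105, 0.07]]
top blower [224.83821263 213.90909091] [-0.84262261  0.53850454] [ 4.74360309 11.54837528]
top slr_camera [370.5973025  170.18689788] [-0.88351772 -0.46839774] [ 7.29948036 12.08183089]
top lens_glass [370.59935553 170.1858217 ] [-0.89404794 -0.4479713 ] [ 6.93991783 11.60122932]
top [[0.549, 0.225, 0.05], [0.477, 0.301, 0.05], [0.668, -0.103, 0.07]]
```

View pics/z0.png

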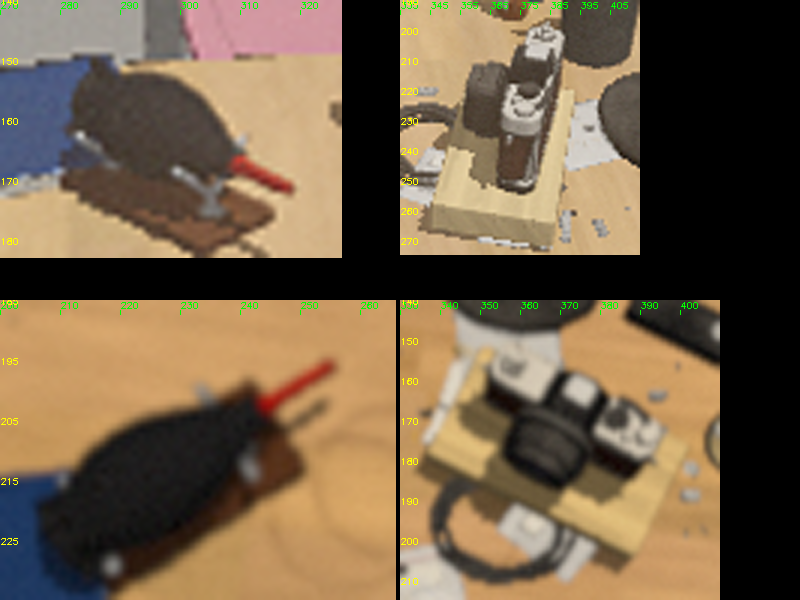

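The crops show a blower tip at side (318,171) and top (255,196). The lens front faces down and left in the top view, with its front edge at about (356,176)–(374,186). I'll fit simple models to the masks in both views.

```bash
cat > fit.py <<'E'
from h import *
from scipy.optimize import minimize
S=4
def hull(img,cam,P):
    q=(proj(cam,P)+.5)*S-.5   # pixel centres
    cv2.fillConvexPoly(img,cv2.convexHull(np.round(q*16).astype(np.int32)),1,shift=4)
def blank(): return np.zeros((400*S,640*S),np.uint8)
prof=np.array([[0,18],[5,20],[16,22.5],[36,28],[56,30],[78,26],[100,17],[121,7],[121.1,6],[165,6]])/1000
def axes(yaw,pit):
    a=np.array([np.cos(yaw)*np.cos(pit),np.sin(yaw)*np.cos(pit),np.sin(pit)])
    b=np.cross([0,0,1],a);b/=np.linalg.norm(b);return a,b,np.cross(a,b)
def blower(p,cam):  # bulb x y z yaw pitch
    a,b,c=axes(p[3],p[4]);t=np.linspace(0,2*np.pi,24,endpoint=False)[:,None]
    img=blank();o=np.array(p[:3])-a*.056
    rings=[o+a*s+rr*(np.cos(t)*b+np.sin(t)*c) for s,rr in prof]
    for u,v in zip(rings,rings[1:]): hull(img,cam,np.r_[u,v])
    return img
def box(x0,x1,y0,y1,z0,z1): return np.array([[x,y,z] for x in(x0,x1) for y in(y0,y1) for z in(z0,z1)])
def slr(p,cam): # lens glass x,y, yaw of local x (glass looks along -x), body offset, body depth
    Rz=np.array([[np.cos(p[2]),-np.sin(p[2]),0],[np.sin(p[2]),np.cos(p[2]),0],[0,0,1]])
    o=np.array([p[0],p[1],.036]);img=blank();t=np.linspace(0,2*np.pi,32,endpoint=False)
    W=lambda P:P@Rz.T+o
    D=p[4];x0=.073-D
    hull(img,cam,W(np.vstack([np.c_[np.full(32,x),.032*np.cos(t),.037+.032*np.sin(t)] for x in(0,x0)])))
    hull(img,cam,W(box(x0,.073,p[3]-.0755,p[3]+.0755,0,.078)))
    hull(img,cam,W(box(x0,.07,-.022,.022,.078,.094)))
    return img
def run(f,p0,steps,masks,w=None):
    M={n:cv2.resize(m.astype(np.uint8),None,fx=S,fy=S,interpolation=0) for n,m in masks.items()}
    def cost(p):
        c=0
        for n,m in M.items():
            i=f(p,n); c+=1-(i&m).sum()/(i|m).sum()
        return c
    sim=np.vstack([p0]+[np.array(p0)+np.eye(len(p0))[k]*s for k,s in enumerate(steps)])
    b=minimize(cost,p0,method="Nelder-Mead",options=dict(initial_simplex=sim,maxiter=300,xatol=1e-4,fatol=1e-4))
    return b.x,b.fun
E
cat > f1.py <<'E'
from fit import *
F={n:cv2.imread(f"pics/{n}0.png") for n in("side","top")}
bm={};cm={}
for n in F:
    b,g,rr=[F[n][...,k].astype(int) for k in range(3)]
    m=np.zeros((400,640),bool);roi=np.zeros_like(m)
    (x,y,w,h)={"side":(278,145,42,35),"top":(203,190,56,45)}[n];roi[y:y+h,x:x+w]=1
    red=(rr>100)&(g<.45*rr)&(b<.45*rr)&roi; print(n,"red",red.sum(),np.nonzero(red)[1].min(),np.nonzero(red)[1].max())
    bm[n]=np.load(f"pics/{n}_blower.npy")|red; cm[n]=np.load(f"pics/{n}_slr_camera.npy")
p,c=run(blower,[.49,.29,.05,-.8,0],[.01,.01,.01,.1,.05],bm);print("blower",p.round(4),c)
for n in F: print(n,run(blower,p,[.01,.01,.01,.1,.05],{n:bm[n]})[0].round(4))
q=None
for y0 in(.5,):
    q,c=run(slr,[.64,-.11,y0-.2,0,.035],[.01,.01,.15,.01,.008],cm);print("slr",q.round(4),c)
    for n in F: print(n,run(slr,q,[.01,.01,.1,.01,.008],{n:cm[n]})[0].round(4))
np.save("fitb.npy",p);np.save("fitc.npy",q)
rows=[]
for n,roi in(("side",[(270,140,57,43),(335,190,80,75)]),("top",[(200,185,66,50),(330,140,80,75)])):
    row=[]
    for k,(x,y,w,h) in enumerate(roi):
        s=int(min(400/w,300/h)); I=cv2.resize(F[n][y:y+h,x:x+w],None,fx=s,fy=s,interpolation=2)
        for m,col in(((blower(p,n) if k==0 else slr(q,n)),(0,255,0)),(cv2.resize((bm if k==0 else cm)[n].astype(np.uint8),None,fx=S,fy=S,interpolation=0),(255,0,255))):
            mm=cv2.resize(m[y*S:(y+h)*S,x*S:(x+w)*S],(w*s,h*s),interpolation=0)
            cv2.drawContours(I,cv2.findContours(mm,0,2)[0],-1,col,1)
        P=np.zeros((300,400,3),np.uint8);P[:I.shape[0],:I.shape[1]]=I;row.append(P)
    rows.append(np.hstack(row))
cv2.imwrite("pics/z1.png",np.vstack(rows))
E
python3 f1.py
```

```text
side red 18 309 317
top red 24 243 254Traceback (most recent call last):
  File "f1.py", line 10, in <module>
    p,c=run(blower,[.49,.29,.05,-.8,0],[.01,.01,.01,.1,.05],bm);print("blower",p.round(4),c)
        ~~~^^^^^^^^^^^^^^^^^^^^^^^^^^^^^^^^^^^^^^^^^^^^^^^^^^^^
  File "fit.py", line 36, in run
    b=minimize(cost,p0,method="Nelder-Mead",options=dict(initial_simplex=sim,maxiter=300,xatol=1e-4,fatol=1e-4))
    res = _minimize_neldermead(fun, x0, args, callback, bounds=bounds,
                               **options)
    fxr = func(xr)
    fx = function(np.copy(x), *(wrapper_args + args))
  File "fit.py", line 33, in cost
    i=f(p,n); c+=1-(i&m).sum()/(i|m).sum()
  File "fit.py", line 16, in blower
    for u,v in zip(rings,rings[1:]): hull(img,cam,np.r_[u,v])
                                     ~~~~^^^^^^^^^^^^^^^^^^^^
  File "fit.py", line 5, in hull
    q=(proj(cam,P)+.5)*S-.5   # pixel centres
       ~~~~^^^^^^^
  File "h.py", line 13, in proj
    c=calibration(cam);T=np.linalg.inv(np.array(c["world_from_camera"]))
ValueError: time passes only in moves, steps and waits
```

Calibration calls seem to be limited, so I'll cache them.

```bash
sed -i 's/^def ray/import functools\ncalibration=functools.lru_cache(None)(calibration)\ndef ray/' h.py; timeout 400 python3 f1.py; python3 -c "
from h import *;print(telemetry.get_obs()['clock'])"
```

```text
side red 18 309 317
top red 24 243 254
blower [ 0.4826  0.3152  0.0492 -0.856   0.0144] 0.2413081551652596
side [ 0.482   0.3176  0.048  -0.8955  0.052 ]
top [ 0.484   0.314   0.048  -0.861   0.0337]
slr [ 0.6264 -0.0856 -0.3713  0.004   0.0309] 0.29275582348073603
side [ 0.6268 -0.0858 -0.3663  0.0044  0.032 ]
top [ 0.6272 -0.0825 -0.3914  0.0012  0.0311]
0.9
```

View pics/z1.png

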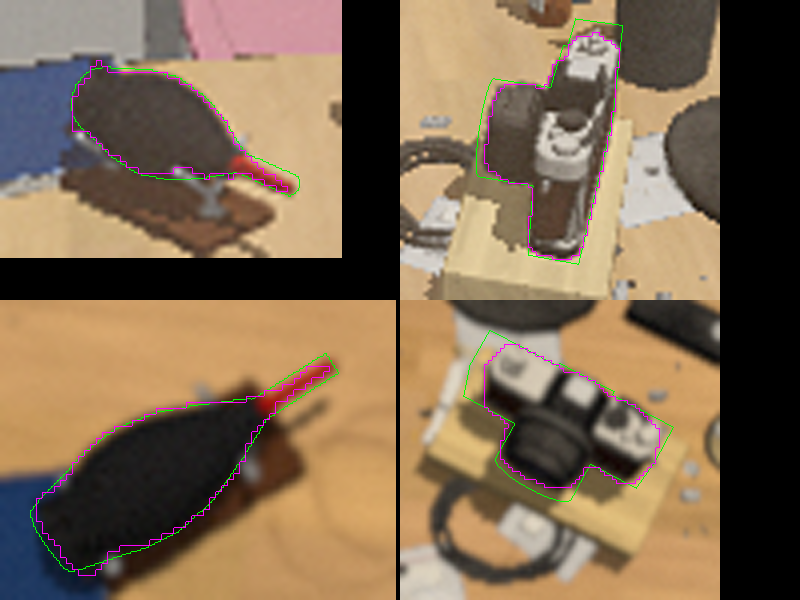

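The blower fit is good: bulb (0.483,0.315,0.049), level. The camera model is a little larger than its mask at the lens front and the body ends, so I'll free its sizes and check against the riser edges.

```bash
cat > f2.py <<'E'
from fit import *
def slr2(p,cam):
    Rz=R.from_euler("z",p[2]).as_matrix();o=np.array([p[0],p[1],.036]);img=blank();t=np.linspace(0,2*np.pi,32,endpoint=False)
    W=lambda P:P@Rz.T+o
    D=p[4];w=p[5]/2;T=p[6];rl=p[7];x0=T-D
    hull(img,cam,W(np.vstack([np.c_[np.full(32,x),rl*np.cos(t),.037+rl*np.sin(t)] for x in(0,x0)])))
    e=np.clip(D/2,0,.03)
    an=np.linspace(-np.pi/2,np.pi/2,9)
    b=[]
    for sg in(1,-1):
        for z in(0,p[8]): b.append(np.c_[x0+D/2+D/2*np.sin(an),p[3]+sg*(w-.012+.012*np.cos(an)),np.full(9,z)])
    hull(img,cam,W(np.vstack(b)))
    hull(img,cam,W(box(x0+.003,T-.005,-.02,.02,.07,.094)))
    return img
cm={n:np.load(f"pics/{n}_slr_camera.npy") for n in("side","top")}
cl={n:np.load(f"pics/{n}_lens_glass.npy") for n in("side","top")}
q0=[.630,-.087,-.4,0,.035,.14,.07,.03,.074];st=[.006,.006,.1,.005,.006,-.01,-.006,-.002,.004]
for m in(cm,cl):
    q,c=run(slr2,q0,st,m);q,c=run(slr2,q,st,m);print(q.round(4),round(c,3))
a=atz("top",[(335.5,182.5),(351,152.5),(402,175),(387.5,205.5)],.036);print(a.round(3))
for k in range(4):
    d=a[(k+1)%4]-a[k];print(np.linalg.norm(d).round(3),np.arctan2(d[1],d[0]).round(3))
F={n:cv2.imread(f"pics/{n}0.png") for n in cm};rows=[]
rr=R.from_euler("z",q[2]).as_matrix()
for n,(x,y,w,h) in (("side",(335,190,80,75)),("top",(330,140,80,75))):
    s=5;I=cv2.resize(F[n][y:y+h,x:x+w],None,fx=s,fy=s,interpolation=2)
    mm=cv2.resize(slr2(q,n)[y*S:(y+h)*S,x*S:(x+w)*S],(w*s,h*s),interpolation=0)
    cv2.drawContours(I,cv2.findContours(mm,0,2)[0],-1,(0,255,0),1)
    t=np.linspace(0,2*np.pi,40);P=np.c_[0*t,q[7]*np.cos(t),.037+q[7]*np.sin(t)]@rr.T+[q[0],q[1],.036]
    for u in (proj(n,P)-[x,y]+.5)*s: cv2.circle(I,tuple(u.astype(int)),1,(0,0,255),-1)
    rows.append(I)
cv2.imwrite("pics/z2.png",np.hstack(rows))
E
timeout 500 python3 f2.py
```

```text
[ 0.6328 -0.0859 -0.3829 -0.0026  0.0335  0.1392  0.0676  0.031   0.0734] 0.105
[ 6.321e-01 -8.570e-02 -4.046e-01 -5.000e-04  3.120e-02  1.354e-01
  6.760e-02  3.000e-02  7.440e-02] 0.143
[[ 0.63  -0.004  0.036]
 [ 0.732 -0.04   0.036]
 [ 0.682 -0.205  0.036]
 [ 0.58  -0.171  0.036]]
0.109 -0.333
0.173 -1.867
0.108 2.812
0.174 1.28
```

View pics/z2.png

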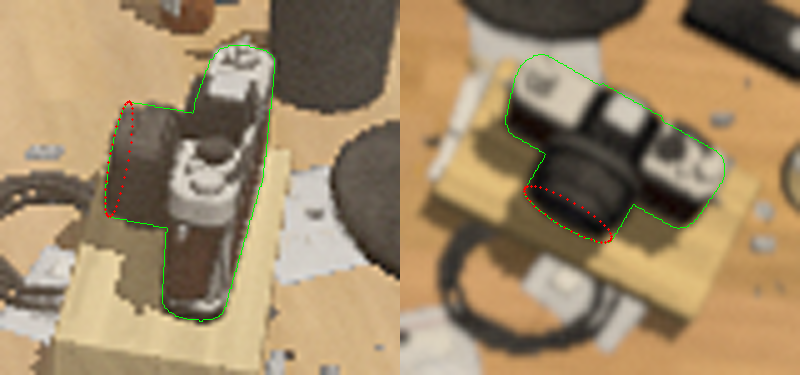

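The overlay now fits: lens glass at (0.632,-0.086,0.073), facing (-0.925,0.38). The camera is turned about 4° relative to the riser. First I'll swing around toward the blower.

>>> {"name": "apply_moves", "arguments": {"moves": [[0,0,0,0.033,-0.021,0,1],[0,0,0,0.033,-0.021,0,1],[0,0,0,0.033,-0.021,0,1],[0,0,0,0.033,-0.021,0,1],[0,0,0,0.033,-0.021,0,1],[0,0,0,0.033,-0.021,0,1],[0,0,0,0.033,-0.021,0,1],[0,0,0,0.033,-0.021,0,1]]}}

```text
clock: 1.57
tcp_pos: [0.394, -0.4137, 0.1931]
orientation: [3.111, 0.435, 0.001]
contact_force: [1.2, -1.0, 0.2]
grip_width: 0.0855
gripper_force: 0.0
```

>>> {"name": "apply_moves", "arguments": {"moves": [[0,0,0,0.033,-0.021,0,1],[0,0,0,0.033,-0.021,0,1],[0,0,0,0.033,-0.021,0,1],[0,0,0,0.033,-0.021,0,1],[0,0,-1,0,0,0,1],[0,0,-1,0,0,0,1],[0,0,-1,0,0,0,1],[0,0,-1,0,0,0,1]]}}

```text
clock: 2.23
tcp_pos: [0.4971, -0.2979, 0.1927]
orientation: [2.95, 1.081, -0.0]
contact_force: [0.0, -0.4, -0.6]
grip_width: 0.0855
gripper_force: 0.0
```

>>> {"name": "apply_moves", "arguments": {"moves": [[0,0,-1,0,0,0,1],[0,0,-1,0,0,0,1],[0,0,-1,0,0,0,1],[0,0,-1,0,0,0,1],[0,0,-1,0,0,0,1],[0,0,-1,0,0,0,1],[0,0,-1,0,0,0,1],[0,0,-1,0,0,0,1]]}}

```text
clock: 2.9
tcp_pos: [0.4968, -0.2983, 0.1928]
orientation: [2.256, 2.186, -0.0]
contact_force: [0.6, 0.7, -0.1]
grip_width: 0.0852
gripper_force: 0.0
```

>>> {"name": "apply_moves", "arguments": {"moves": [[0,0,-1,0,0,0,1],[0,0,-1,0,0,0,1],[0,0,-1,0,0,0,1],[0,0,-1,0,0,0,1],[0,0,-1,0,0,0,1],[0,0,-1,0,0,0,1],[0,0,-1,0,0,0,1],[0,0,-0.15,0,0,0,1]]}}

```text
clock: 3.57
tcp_pos: [0.4968, -0.2984, 0.1927]
orientation: [1.302, 2.859, 0.0]
contact_force: [0.3, -0.4, -0.5]
grip_width: 0.0855
gripper_force: 0.0
```

>>> {"name": "apply_moves", "arguments": {"moves": [[0,0,0,0.0295,0.0245,0,1],[0,0,0,0.0295,0.0245,0,1],[0,0,0,0.0295,0.0245,0,1],[0,0,0,0.0295,0.0245,0,1],[0,0,0,0.0295,0.0245,0,1],[0,0,0,0.0295,0.0245,0,1],[0,0,0,0.0295,0.0245,0,1],[0,0,0,0.0295,0.0245,0,1]]}}

```text
clock: 4.23
tcp_pos: [0.4907, 0.0101, 0.193]
orientation: [1.312, 2.854, -0.0]
contact_force: [1.2, 0.7, -0.3]
grip_width: 0.0852
gripper_force: 0.0
```

>>> {"name": "apply_moves", "arguments": {"moves": [[0,0,0,0.0295,0.0245,0,1],[0,0,0,0.0295,0.0245,0,1],[0,0,0,0.0295,0.0245,0,1],[0,0,0,0.0295,0.0245,0,1],[0,0,0,0.0295,0.0245,0,1],[0,0,0,0.0295,0.0245,0,1],[0,0,0,0.0295,0.0245,0,1],[0,0,0,0.0295,0.0245,0,1]]}}

```text
clock: 4.9
tcp_pos: [0.4849, 0.3169, 0.1928]
orientation: [1.312, 2.854, 0.0]
contact_force: [0.5, -1.3, 0.9]
grip_width: 0.0853
gripper_force: 0.0
```

>>> {"name": "apply_moves", "arguments": {"moves": [[0,0,0,0,0,0.02,1],[0,0,0,0,0,0.02,1],[0,0,0,0,0,0.02,1],[0,0,0,0,0,0,1],[0,0,0,0,0,0,1],[0,0,0,0,0,0,1],[0,0,0,0,0,0,1],[0,0,0,0,0,0,1]]}}

```text
clock: 5.57
tcp_pos: [0.4858, 0.3157, 0.1341]
orientation: [1.308, 2.855, 0.003]
contact_force: [0.6, 0.7, -0.6]
grip_width: 0.0855
gripper_force: 0.0
```

Run:
```python
from h import *
o=telemetry.get_obs();print(o["joints"].round(3),o["tcp_pos"])
rows=[]
for n,(x,y,w,h) in (("side",(255,100,80,80)),("top",(195,170,80,80))):
    I=cv2.resize(grab_frame(n)[y:y+h,x:x+w],None,fx=5,fy=5,interpolation=2)
    for dz,col in((.0,(0,0,255)),(.142-.031,(0,255,255))): 
        u=proj(n,o["tcp_pos"]-[0,0,dz-.019*(dz>0)])[0]
        cv2.circle(I,tuple(((u-[x,y]+.5)*5).astype(int)),3,col,-1)
    rows.append(I)
cv2.imwrite("pics/g0.png",np.hstack(rows))
```

```text
[-0.118  0.485 -0.741  1.81   0.386  0.994 -0.304] [0.48581925 0.31565568 0.13411187]
```

View pics/g0.png

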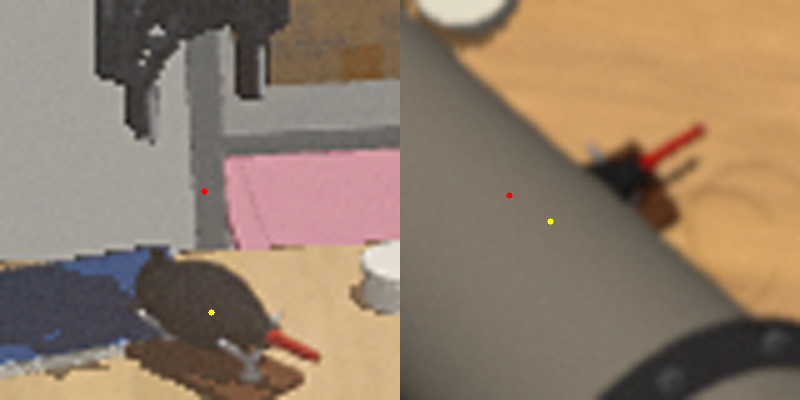

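Left crop: the fingertips straddle column 200, centred above the bulb, but sit about 50 mm higher than telemetry implies. The picture may lag, so I'll take another.

Run:
```python
from h import *
o=telemetry.get_obs();print(o["clock"],o["joints"].round(3),o["tcp_pos"], r.grip_depth, [a for a in dir(r) if a[0]!='_'])
x,y,w,h=255,80,100,100
a=grab_frame("side");b=grab_frame("side")
I=cv2.resize(b[y:y+h,x:x+w],None,fx=5,fy=5,interpolation=2)
for z in(.134,.154,.174,.194):
    u=proj("side",[.4858,.3157,z])[0];cv2.circle(I,tuple(((u-[x,y]+.5)*5).astype(int)),3,(0,0,255),-1)
print(cv2.absdiff(a,b).max());cv2.imwrite("pics/g1.png",I)
```

```text
5.6667 [-0.118  0.485 -0.741  1.811  0.386  0.994 -0.304] [0.48555004 0.31544349 0.13367818] 0.0187 ['Unreachable', 'grip_depth']
147
```

View pics/g1.png

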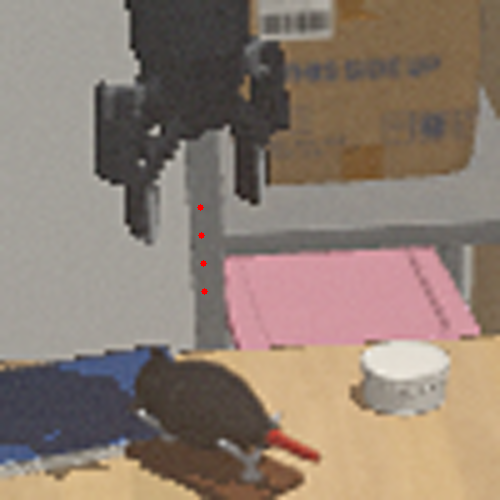

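The view repeats: tips at about (285,128) and (305,121) in full-frame pixels. A light pad might be hidden against the grey wall, so I'll difference against the empty first frame.

Run:
```python
from h import *
a=cv2.imread("pics/side0.png");b=grab_frame("side");o=telemetry.get_obs();print(o["clock"],o["tcp_pos"])
d=cv2.absdiff(a,b).max(2)[60:150,265:325]
for i in range(0,90,2): print(60+i,''.join('#' if v>40 else '+' if v>18 else '.' for v in d[i]))
c=np.array([.4856,.3155,0]);t=np.array([.755,.656,0])
for s in(-.057,-.043,.043,.057): print(s,proj("side",c+s*t+[0,0,.147])[0].round(1))
a=cv2.imread("pics/top0.png");b=grab_frame("top")
d=cv2.absdiff(a,b).max(2);ys,xs=np.nonzero(cv2.medianBlur((d>25).astype(np.uint8),3));print("top",xs.min(),xs.max(),ys.min(),ys.max())
```

```text
5.8167 [0.48518944 0.31524974 0.133088  ]
60 ..............##########...+++++.++++#+.....................
62 ..............##########....+..+.#####++....................
64 .............###########....++#+.###++##....................
66 ..............##########.++++++.+##+####....................
68 ..............###################++#####....................
70 ..............############++++###+++###.....................
72 .................################++#+#......................
74 ...............##++++++++#++++++.#######....................
76 ...............#######+++++++++.##+++###....................
78 ...............###################+++###....................
80 ...............###############+###+++###....................
82 ...............###################+++###....................
84 ................##################+++###....................
86 ................##################+++###....................
88 ................##################+++###+++##...............
90 .................#################+++##+#+#####.............
92 .................##############
[... 1248 characters left out ...]
.............
132 ............................................................
134 ............................................................
136 ............................................................
138 ............................................................
140 ............................................................
142 ............................................................
144 ............................................................
146 ............................................................
148 ............................................................
-0.057 [282.4 139.6]
-0.043 [285.6 138.3]
0.043 [304.5 130.4]
0.057 [307.4 129.2]
top 127 639 143 399
```

Run:
```python
from h import *
t=np.array([.185,-.649,0])
ps=.278;y=np.array([np.sin(ps),-np.cos(ps),0])
for n in("side","top"):
    for z in(.193,.206,.245): print(n,z,[proj(n,t+s*y+[0,0,z])[0].round(1).tolist() for s in(-.05,0,.05)])
a=cv2.imread("pics/side0.png")[310:400,0:70];b=cv2.imread("pics/top0.png")[330:400,540:640]
I=np.zeros((600,800,3),np.uint8)
a=cv2.resize(a,None,fx=5,fy=5,interpolation=2);b=cv2.resize(b,None,fx=4,fy=4,interpolation=2)
I[:a.shape[0],:a.shape[1]]=a;I[:b.shape[0],400:400+b.shape[1]]=b;cv2.imwrite("pics/s0.png",I)
```

```text
side 0.193 [[52.1, 426.6], [42.4, 472.7], [30.6, 528.8]]
side 0.206 [[47.5, 421.1], [37.2, 467.4], [24.5, 524.1]]
side 0.245 [[32.8, 403.3], [20.3, 450.5], [4.9, 508.8]]
top 0.193 [[549.9, 376.4], [568.4, 372.7], [586.5, 368.9]]
top 0.206 [[552.9, 377.6], [571.5, 373.9], [589.9, 370.0]]
top 0.245 [[562.2, 381.6], [581.5, 377.6], [600.4, 373.6]]
```

View pics/s0.png

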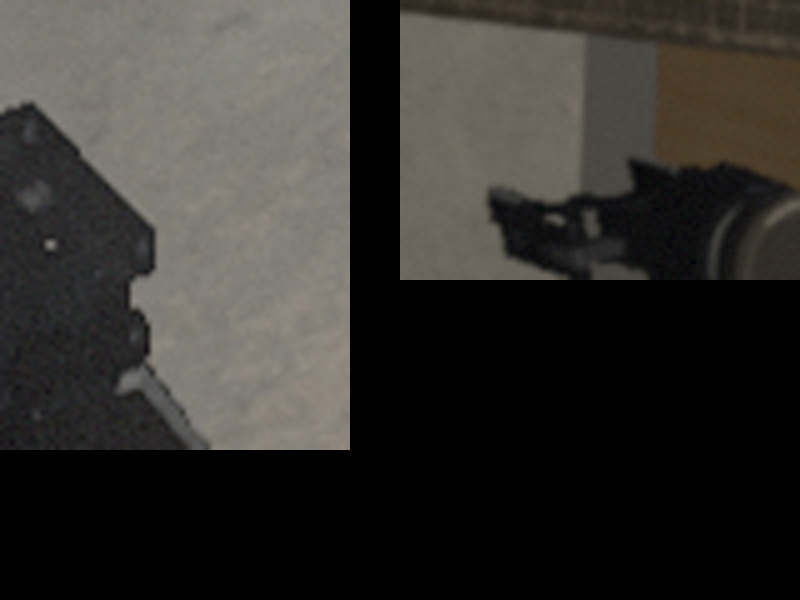

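In the top start view, the fingertips at about (562,379) and (599,370) also sit about 38 mm above where telemetry puts them. Both views agree, so it's a height offset along the tool. I'll descend in stages, watching force, and test with a partial closing that is safe either way.

>>> {"name": "apply_moves", "arguments": {"moves": [[0,0,0,0,0,0.02,1],[0,0,0,0,0,0.02,1],[0,0,0,0,0,0.015,1],[0,0,0,0,0,0.01,1],[0,0,0,0,0,0,1],[0,0,0,0,0,0,1],[0,0,0,0,0,0,1],[0,0,0,0,0,0,1]]}}

```text
clock: 6.53
tcp_pos: [0.4857, 0.3159, 0.0688]
orientation: [1.307, 2.856, 0.003]
contact_force: [-0.2, 0.0, -0.7]
grip_width: 0.0854
gripper_force: 0.0
```

>>> {"name": "apply_moves", "arguments": {"moves": [[0,0,0,0,0,0.01,1],[0,0,0,0,0,0.01,1],[0,0,0,0,0,0.01,1],[0,0,0,0,0,0.005,1],[0,0,0,0,0,0,1],[0,0,0,0,0,0,1],[0,0,0,0,0,0,1],[0,0,0,0,0,0,1]]}}

```text
clock: 7.2
tcp_pos: [0.4853, 0.3156, 0.0331]
orientation: [1.307, 2.856, 0.001]
contact_force: [-0.4, -0.1, -0.6]
grip_width: 0.0854
gripper_force: 0.0
```

Run:
```python
from h import *
b=grab_frame("side");o=telemetry.get_obs();print(o["clock"],o["tcp_pos"],o["contact_force"])
x,y,w,h=255,100,100,85
cv2.imwrite("pics/g2.png",cv2.resize(b[y:y+h,x:x+w],None,fx=6,fy=6,interpolation=2))
```

```text
7.25 [0.48528206 0.31548886 0.03311163] [-0.83961165  0.54199299 -0.05683314]
```

View pics/g2.png

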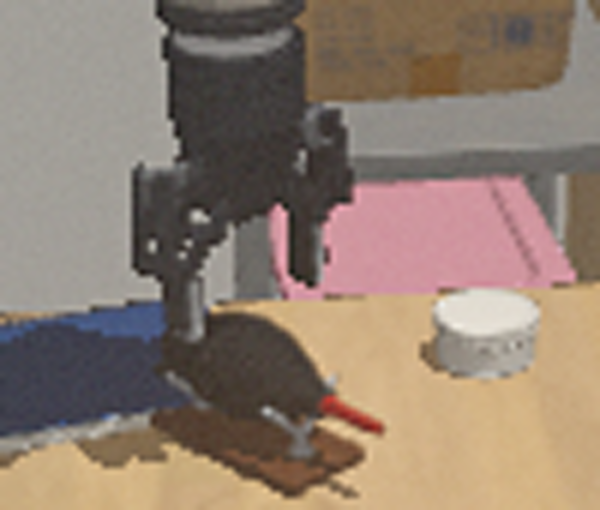

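The image shows the tips at about bulb-top height: near tip crop (190,340), far tip (310,285). No contact yet. Next is the partial-close test to about 54 mm: a stop at 60 mm would mean telemetry height is right.

>>> {"name": "apply_moves", "arguments": {"moves": [[0,0,0,0,0,0,0.27],[0,0,0,0,0,0,0.27],[0,0,0,0,0,0,0.27],[0,0,0,0,0,0,0.27],[0,0,0,0,0,0,0.27],[0,0,0,0,0,0,0.27],[0,0,0,0,0,0,0.27],[0,0,0,0,0,0,0.27]], "grip_force": 20}}

```text
clock: 7.92
tcp_pos: [0.485, 0.3152, 0.0327]
orientation: [-1.307, -2.857, 0.0]
contact_force: [-0.4, 0.5, 0.9]
grip_width: 0.0541
gripper_force: 0.0
```

It closed to 54 mm with no contact, so the fingers really are about 35 mm higher than telemetry says. I'll reopen, centre by 2 mm and go down the rest gently.

>>> {"name": "apply_moves", "arguments": {"moves": [[0,0,0,0,-0.002,0,1],[0,0,0,0,0,0,1],[0,0,0,0,0,0,1],[0,0,0,0,0,0,1],[0,0,0,0,0,0.005,1],[0,0,0,0,0,0.005,1],[0,0,0,0,0,0.005,1],[0,0,0,0,0,0,1]]}}

```text
clock: 8.58
tcp_pos: [0.4828, 0.3133, 0.0163]
orientation: [-1.307, -2.856, 0.003]
contact_force: [0.5, 0.5, 0.2]
grip_width: 0.0855
gripper_force: 0.0
```

>>> {"name": "apply_moves", "arguments": {"moves": [[0,0,0,0,0,0.005,1],[0,0,0,0,0,0.005,1],[0,0,0,0,0,0.004,1],[0,0,0,0,0,0.004,1],[0,0,0,0,0,0.003,1],[0,0,0,0,0,0,1],[0,0,0,0,0,0,1],[0,0,0,0,0,0,1]]}}

```text
clock: 9.25
tcp_pos: [0.4836, 0.3141, -0.0032]
orientation: [1.307, 2.857, 0.0]
contact_force: [-0.3, -0.6, -0.6]
grip_width: 0.0851
gripper_force: 0.0
```

Run:
```python
from h import *
a=cv2.imread("pics/side0.png");b=grab_frame("side");o=telemetry.get_obs();print(o["clock"],o["tcp_pos"],o["contact_force"])
d=cv2.absdiff(a,b).max(2)[125:185,270:325]
for i in range(0,60,2): print(125+i,''.join('#' if v>40 else '+' if v>18 else '.' for v in d[i]))
c=np.array([o["tcp_pos"][0],o["tcp_pos"][1],0]);t=np.array([.755,.656,0])
for s in(-.05,.05): print(s,[proj("side",c+s*t+[0,0,z])[0].round(1).tolist() for z in(.034,.044,.054)])
```

```text
9.3 [ 0.48366087  0.31407232 -0.00308115] [-0.0221585   0.08147102 -0.2156034 ]
125 .............#######################...................
127 .............#######################+++................
129 .............##########+#######+#+#++.++#+.............
131 ..............############################.............
133 ...............###########+################............
135 ...............####################.#######............
137 ..............####################..#######............
139 .......####################################............
141 .......#####################################...........
143 .......####################################............
145 .......###########.###########....######...............
147 .......###########.######........######................
149 .......#####.+#++#+####.........+######................
151 .......########...+###...........######+...............
153 .......######+...................######+...............
155 ........####.....................######................
157 #######+###+....+#++................##.................

[... 188 characters left out ...]
######....++.##....................................
167 ##########.............................................
169 #####..+...............................................
171 .++++++###.............................................
173 ####.########..........................................
175 ###############........................................
177 ..##############.......................................
179 ......#................................................
181 .......................................................
183 .......................................................
-0.05 [[285.7, 169.5], [285.5, 167.0], [285.3, 164.4]]
0.05 [[306.6, 159.5], [306.5, 157.0], [306.4, 154.4]]
```

The tips are now at about 0.044 m, as wanted for an open gripper around the bulb's equator. Closing.

>>> {"name": "apply_moves", "arguments": {"moves": [[0,0,0,0,0,0,0.2],[0,0,0,0,0,0,0.2],[0,0,0,0,0,0,-0.2],[0,0,0,0,0,0,-0.2],[0,0,0,0,0,0,-0.2],[0,0,0,0,0,0,-0.2],[0,0,0,0,0,0,-0.2],[0,0,0,0,0,0,-0.2]], "grip_force": 30}}

```text
clock: 9.97
tcp_pos: [0.4826, 0.3129, -0.0031]
orientation: [-1.308, -2.856, 0.004]
contact_force: [-3.7, -3.6, 5.6]
grip_width: 0.0573
gripper_force: 30.7
```

It's held at 57 mm, but with a 5.6 N upward push, so the grip is probably slightly above the equator. I'll re-grip 5 mm lower and 1 mm over.

>>> {"name": "apply_moves", "arguments": {"moves": [[0,0,0,0,0,0,1],[0,0,0,0,0,0,1],[0,0,0,0,0,0,1],[0,0,0,0,-0.001,0.003,1],[0,0,0,0,0,0.002,1],[0,0,0,0,0,0,1],[0,0,0,0,0,0,1],[0,0,0,0,0,0,1]]}}

```text
clock: 10.63
tcp_pos: [0.4827, 0.3133, -0.0084]
orientation: [-1.307, -2.857, 0.0]
contact_force: [-0.0, -0.5, 0.6]
grip_width: 0.0856
gripper_force: 0.0
```

>>> {"name": "apply_moves", "arguments": {"moves": [[0,0,0,0,0,0,0.2],[0,0,0,0,0,0,0.2],[0,0,0,0,0,0,-0.2],[0,0,0,0,0,0,-0.2],[0,0,0,0,0,0,-0.2],[0,0,0,0,0,0,-0.2],[0,0,0,0,0,0,-0.2],[0,0,0,0,0,0,-0.2]], "grip_force": 30}}

```text
clock: 11.3
tcp_pos: [0.4825, 0.3131, -0.0082]
orientation: [-1.307, -2.857, 0.001]
contact_force: [-2.3, -2.3, 4.8]
grip_width: 0.0577
gripper_force: 31.6
```

Better. Lifting.

>>> {"name": "apply_moves", "arguments": {"moves": [[0,0,0,0,0,-0.005,-0.2],[0,0,0,0,0,-0.01,-0.2],[0,0,0,0,0,-0.02,-0.2],[0,0,0,0,0,-0.025,-0.2],[0,0,0,0,0,-0.025,-0.2],[0,0,0,0,0,-0.025,-0.2],[0,0,0,0,0,-0.01,-0.2],[0,0,0,0,0,0,-0.2]]}}

```text
clock: 11.97
tcp_pos: [0.4844, 0.3147, 0.1146]
orientation: [1.307, 2.854, 0.007]
contact_force: [0.2, -0.4, -1.9]
grip_width: 0.0576
gripper_force: 32.5
```

```bash
cat > f3.py <<'E'
from fit import *
import sys
o=telemetry.get_obs();t=o["tcp_pos"];v=o["orientation"]
X=R.from_rotvec(v).as_matrix()[:,0];print(o["clock"],t.round(4),"psi",np.arctan2(X[1],X[0]).round(4),o["grip_width"],o["contact_force"].round(1))
# axis guess: -tool x; red nozzle pixels compared with model nozzle centreline
yaw=np.arctan2(-X[1],-X[0]);a=np.array([np.cos(yaw),np.sin(yaw),0])
c0=np.array([t[0],t[1],t[2]+.019+.036])
for n in("side","top"):
    f=grab_frame(n);cv2.imwrite(f"pics/{n}_{sys.argv[1]}.png",f);b,g,rr=[f[...,k].astype(int) for k in range(3)]
    ends=proj(n,np.array([c0+a*.065,c0+a*.109]));u=ends.mean(0)
    yy,xx=np.mgrid[:400,:640];roi=np.hypot(xx-u[0],yy-u[1])<20
    red=((rr>90)&(g<.45*rr)&(b<.45*rr)&roi).astype(np.uint8)
    k,l,st,_=cv2.connectedComponentsWithStats(red)
    if k<2: print(n,"no red");continue
    m=l==1+np.argmax(st[1:,4]);p=np.argwhere(m)[:,::-1].astype(float)
    c=p.mean(0);w,e=np.linalg.eigh(np.cov((p-c).T));e=e[:,1]*np.sign(e[:,1]@(ends[1]-ends[0]));s=(p-c)@e
    print(n,"red",m.sum(),"c",c.round(2),"far end",(c+e*(s.max()+.4)).round(2),"dir",np.degrees(np.arctan2(e[1],e[0])).round(1),"| model root,tip",ends.round(1).tolist(),"dir",np.degrees(np.arctan2(*(ends[1]-ends[0])[::-1])).round(1))
E
python3 f3.py lift
```

```text
11.9667 [0.4844 0.3147 0.1146] psi 2.2829 0.05758992894474562 [ 0.2 -0.4 -1.9]
side red 25 c [312.16 134.4 ] far end [317.53 136.79] dir 24.0 | model root,tip [[308.2, 133.4], [318.0, 137.3]] dir 21.4
top red 33 c [240.06 190.09] far end [247.23 185.62] dir -31.9 | model root,tip [[233.7, 194.0], [247.6, 185.4]] dir -31.7
```

It's held just as modelled: nozzle tip within 0.5 px in both views, so bulb = TCP + 55 mm in telemetry height. Next I'll turn to the lens heading, travel to a stand-off and descend.

>>> {"name": "apply_moves", "arguments": {"moves": [[0,0,-0.9,0,0,0,-0.2],[0,0,-0.9,0,0,0,-0.2],[0,0,-0.9,0,0,0,-0.2],[0,0,-0.9,0,0,0,-0.2],[0,0,-0.88,0,0,0,-0.2],[0,0,0,-0.005,-0.016,0,-0.2],[0,0,0,-0.01,-0.031,0,-0.2],[0,0,0,-0.01,-0.031,0,-0.2]]}}

```text
clock: 12.73
tcp_pos: [0.4746, 0.2312, 0.1097]
orientation: [-0.603, -3.08, 0.001]
contact_force: [0.3, -0.6, -1.5]
grip_width: 0.0576
gripper_force: 32.6
```

>>> {"name": "apply_moves", "arguments": {"moves": [[0,0,0,-0.01,-0.031,0,-0.2],[0,0,0,-0.01,-0.031,0,-0.2],[0,0,0,-0.01,-0.031,0,-0.2],[0,0,0,-0.01,-0.031,0,-0.2],[0,0,0,-0.01,-0.031,0,-0.2],[0,0,0,-0.01,-0.031,0,-0.2],[0,0,0,-0.01,-0.031,0,-0.2],[0,0,0,-0.006,-0.019,0,-0.2]]}}

```text
clock: 13.4
tcp_pos: [0.4548, -0.0195, 0.1098]
orientation: [-0.612, -3.078, 0.003]
contact_force: [-0.3, -1.4, -1.5]
grip_width: 0.0576
gripper_force: 32.6
```

>>> {"name": "apply_moves", "arguments": {"moves": [[0,0,0,0,0,0.01,-0.2],[0,0,0,0,0,0.02,-0.2],[0,0,0,0,0,0.02,-0.2],[0,0,0,0,0,0.02,-0.2],[0,0,0,0,0,0.01,-0.2],[0,0,0,0,0,0.01,-0.2],[0,0,0,0,0,0,-0.2],[0,0,0,0,0,0,-0.2]]}}

```text
clock: 14.07
tcp_pos: [0.4567, -0.015, 0.0214]
orientation: [-0.606, -3.081, -0.0]
contact_force: [-0.1, 0.1, -1.5]
grip_width: 0.0574
gripper_force: 32.6
```

```bash
python3 f3.py standoff
```

```text
14.0667 [ 0.4567 -0.015   0.0214] psi 2.7531 0.057363045519301825 [-0.1  0.1 -1.5]
side red 41 c [319.02 213.37] far end [327.44 214.83] dir 9.9 | model root,tip [[312.5, 212.7], [328.4, 215.4]] dir 9.7
top no red
```

>>> {"name": "apply_moves", "arguments": {"moves": [[0,0,0,-0.01,0,0.002,-0.2],[0,0,0,-0.01,0.001,0.002,-0.2],[0,0,0,-0.008,0,0,-0.2],[0,0,0,-0.006,0,0,-0.2],[0,0,0,-0.004,0,0,-0.2],[0,0,0,0,0,0,-0.2],[0,0,0,0,0,0,-0.2],[0,0,0,0,0,0,-0.2]]}}

```text
clock: 14.83
tcp_pos: [0.4921, -0.0289, 0.0176]
orientation: [-0.607, -3.082, 0.0]
contact_force: [0.2, -0.1, -0.9]
grip_width: 0.0575
gripper_force: 32.6
```

```bash
python3 f3.py lens
python3 - <<'E'
from h import *
g=np.array([.6325,-.0858,.073]);n=np.array([-.9249,.3802,0])
rows=[]
for c,(x,y,w,h) in(("side",(290,170,100,100)),("top",(290,130,100,100))):
    I=cv2.resize(cv2.imread(f"pics/{c}_lens.png")[y:y+h,x:x+w],None,fx=4,fy=4,interpolation=2)
    P=proj(c,np.array([g,g+.04*n,g+.084*n]));print(c,P.round(1).tolist())
    for u in P: cv2.circle(I,tuple(((u-[x,y]+.5)*4).astype(int)),2,(0,255,0),-1)
    rows.append(I)
cv2.imwrite("pics/l0.png",np.hstack(rows))
E
```

```text
14.8333 [ 0.4921 -0.0289  0.0176] psi 2.7525 0.05750122887133811 [ 0.2 -0.1 -0.9]
side red 40 c [333.5  216.85] far end [341.51 218.51] dir 11.7 | model root,tip [[326.3, 216.1], [342.5, 218.9]] dir 9.8
top no red
side [[358.5, 221.4], [343.5, 218.8], [327.3, 216.0]]
top [[363.1, 182.3], [356.6, 193.6], [349.3, 206.2]]
```

View pics/l0.png

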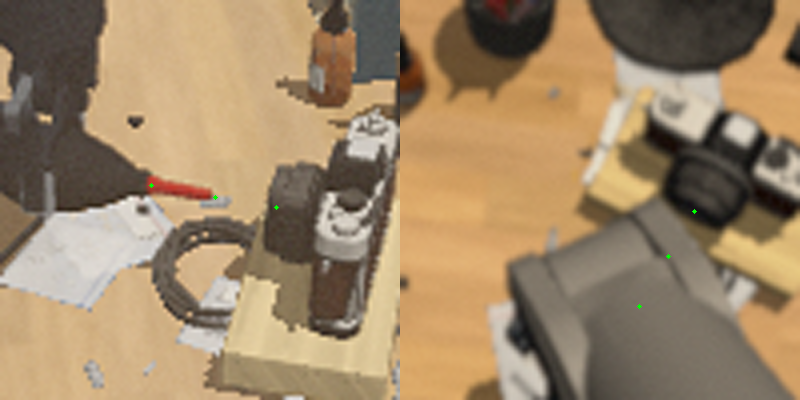

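The side view shows the nozzle on the line to the lens middle: tip at about (342,218.6), target (343.5,218.8). The arm hides it in the top view. I'll advance 2 mm, then hold still for over three seconds.

>>> {"name": "apply_moves", "arguments": {"moves": [[0,0,0,-0.002,0,0,-0.2],[0,0,0,0,0,0,-0.2],[0,0,0,0,0,0,-0.2],[0,0,0,0,0,0,-0.2],[0,0,0,0,0,0,-0.2],[0,0,0,0,0,0,-0.2],[0,0,0,0,0,0,-0.2],[0,0,0,0,0,0,-0.2]]}}

```text
clock: 15.6
tcp_pos: [0.4944, -0.0298, 0.0177]
orientation: [-0.608, -3.082, 0.0]
contact_force: [0.2, -0.5, -1.0]
grip_width: 0.0576
gripper_force: 32.6
```

>>> {"name": "apply_moves", "arguments": {"moves": [[0,0,0,0,0,0,-0.2],[0,0,0,0,0,0,-0.2],[0,0,0,0,0,0,-0.2],[0,0,0,0,0,0,-0.2],[0,0,0,0,0,0,-0.2],[0,0,0,0,0,0,-0.2],[0,0,0,0,0,0,-0.2],[0,0,0,0,0,0,-0.2]]}}

```text
clock: 16.27
tcp_pos: [0.4943, -0.0298, 0.0177]
orientation: [-0.608, -3.082, 0.0]
contact_force: [0.5, -0.5, -2.8]
grip_width: 0.0574
gripper_force: 32.6
```

>>> {"name": "apply_moves", "arguments": {"moves": [[0,0,0,0,0,0,-0.2],[0,0,0,0,0,0,-0.2],[0,0,0,0,0,0,-0.2],[0,0,0,0,0,0,-0.2],[0,0,0,0,0,0,-0.2],[0,0,0,0,0,0,-0.2],[0,0,0,0,0,0,-0.2],[0,0,0,0,0,0,-0.2]]}}

```text
clock: 16.93
tcp_pos: [0.4944, -0.0298, 0.0177]
orientation: [0.608, 3.082, 0.0]
contact_force: [-0.2, -0.3, -0.9]
grip_width: 0.0574
gripper_force: 32.6
```

>>> {"name": "apply_moves", "arguments": {"moves": [[0,0,0,0,0,0,-0.2],[0,0,0,0,0,0,-0.2],[0,0,0,0,0,0,-0.2],[0,0,0,0,0,0,-0.2],[0,0,0,0,0,0,-0.2],[0,0,0,0,0,0,-0.2],[0,0,0,0,0,0,-0.2],[0,0,0,0,0,0,-0.2]]}}

```text
clock: 17.6
tcp_pos: [0.4944, -0.0298, 0.0177]
orientation: [0.608, 3.082, -0.0]
contact_force: [-0.3, 0.5, -1.1]
grip_width: 0.0575
gripper_force: 32.6
```

>>> {"name": "apply_moves", "arguments": {"moves": [[0,0,0,0,0,0,-0.2],[0,0,0,0,0,0,-0.2],[0,0,0,0,0,0,-0.2],[0,0,0,0,0,0,-0.2],[0,0,0,0,0,0,-0.2],[0,0,0,0,0,0,-0.2],[0,0,0,0,0,0,-0.2],[0,0,0,0,0,0,-0.2]]}}

```text
clock: 18.27
tcp_pos: [0.4944, -0.0298, 0.0177]
orientation: [0.608, 3.082, -0.0]
contact_force: [-0.1, 0.3, -1.7]
grip_width: 0.0573
gripper_force: 32.6
```

```bash
python3 f3.py lens2
```

```text
18.2667 [ 0.4944 -0.0298  0.0177] psi 2.7523 0.057315151027724186 [-0.1  0.3 -1.7]
side red 39 c [334.51 217.03] far end [342.47 218.7 ] dir 11.9 | model root,tip [[327.2, 216.2], [343.4, 219.0]] dir 9.8
top no red
```

It held still for 3.3 s on target. Now I'll retrace back to the cradle.

>>> {"name": "apply_moves", "arguments": {"moves": [[0,0,0,0.01,0,0,-0.2],[0,0,0,0.015,0,0,-0.2],[0,0,0,0.015,0,0,-0.2],[0,0,0,0,0,-0.02,-0.2],[0,0,0,0,0,-0.03,-0.2],[0,0,0,0,0,-0.03,-0.2],[0,0,0,0,0,-0.017,-0.2],[0,0,0,0,0,0,-0.2]]}}

```text
clock: 19.03
tcp_pos: [0.4592, -0.0141, 0.1179]
orientation: [0.606, 3.076, -0.0]
contact_force: [1.0, 0.4, -1.3]
grip_width: 0.0575
gripper_force: 32.9
```

>>> {"name": "apply_moves", "arguments": {"moves": [[0,0,0,0.005,0.015,0,-0.2],[0,0,0,0.01,0.031,0,-0.2],[0,0,0,0.01,0.031,0,-0.2],[0,0,0,0.01,0.031,0,-0.2],[0,0,0,0.01,0.031,0,-0.2],[0,0,0,0.01,0.031,0,-0.2],[0,0,0,0.01,0.031,0,-0.2],[0,0,0,0.01,0.031,0,-0.2]]}}

```text
clock: 19.7
tcp_pos: [0.4748, 0.2295, 0.1134]
orientation: [-0.607, -3.081, 0.002]
contact_force: [0.9, 1.2, -0.9]
grip_width: 0.0577
gripper_force: 32.9
```

>>> {"name": "apply_moves", "arguments": {"moves": [[0,0,0,0.01,0.031,0,-0.2],[0,0,0,0.01,0.031,0,-0.2],[0,0,0,0.006,0.018,0,-0.2],[0,0,0.9,0,0,0,-0.2],[0,0,0.9,0,0,0,-0.2],[0,0,0.9,0,0,0,-0.2],[0,0,0.9,0,0,0,-0.2],[0,0,0.88,0,0,0,-0.2]]}}

```text
clock: 20.37
tcp_pos: [0.4811, 0.3118, 0.1132]
orientation: [-1.313, -2.853, 0.003]
contact_force: [-0.1, -0.6, -1.1]
grip_width: 0.0575
gripper_force: 32.9
```

>>> {"name": "apply_moves", "arguments": {"moves": [[0,0,0,0,0,0,-0.2],[0,0,0,0,0,0,-0.2],[0,0,0,0,0,0,-0.2],[0,0,0,0,0,0,-0.2],[0,0,0,0,0,0,-0.2],[0,0,0,0,0,0,-0.2],[0,0,0,0,0,0,-0.2],[0,0,0,0,0,0,-0.2]]}}

```text
clock: 21.03
tcp_pos: [0.4824, 0.3123, 0.1147]
orientation: [1.307, 2.857, 0.0]
contact_force: [-0.4, 0.7, -1.3]
grip_width: 0.0578
gripper_force: 32.9
```

```bash
python3 f3.py back
```

```text
21.0333 [0.4824 0.3123 0.1147] psi 2.2833 0.057795599565093496 [-0.4  0.7 -1.3]
side red 21 c [311.95 134.81] far end [317.3 137.3] dir 25.0 | model root,tip [[307.7, 133.7], [317.5, 137.6]] dir 21.4
top red 34 c [239.74 190.56] far end [247.35 185.81] dir -32.0 | model root,tip [[234.4, 194.8], [248.3, 186.2]] dir -31.8
```

Within 1 mm of the grasp pose. Lowering into the cradle.

>>> {"name": "apply_moves", "arguments": {"moves": [[0,0,0,0.0005,0.0005,0.01,-0.2],[0,0,0,0,0,0.02,-0.2],[0,0,0,0,0,0.02,-0.2],[0,0,0,0,0,0.02,-0.2],[0,0,0,0,0,0.015,-0.2],[0,0,0,0,0,0.01,-0.2],[0,0,0,0,0,0.005,-0.2],[0,0,0,0,0,0,-0.2]]}}

```text
clock: 21.8
tcp_pos: [0.4819, 0.3128, 0.0137]
orientation: [-1.307, -2.856, 0.002]
contact_force: [0.1, 0.2, -0.8]
grip_width: 0.0577
gripper_force: 32.9
```

>>> {"name": "apply_moves", "arguments": {"moves": [[0,0,0,0,0,0.005,-0.2],[0,0,0,0,0,0.005,-0.2],[0,0,0,0,0,0.004,-0.2],[0,0,0,0,0,0.003,-0.2],[0,0,0,0,0,0.003,-0.2],[0,0,0,0,0,0.002,-0.2],[0,0,0,0,0,0,-0.2],[0,0,0,0,0,0,-0.2]]}}

```text
clock: 22.47
tcp_pos: [0.4824, 0.3131, -0.0073]
orientation: [1.307, 2.857, 0.0]
contact_force: [0.1, 0.3, -2.0]
grip_width: 0.0576
gripper_force: 32.9
```

```bash
python3 f3.py low
```

```text
22.4667 [ 0.4824  0.3131 -0.0073] psi 2.2832 0.05763698046080376 [ 0.1  0.3 -2. ]
side red 19 c [312.42 168.47] far end [317.37 171.16] dir 28.5 | model root,tip [[308.9, 167.2], [318.1, 171.5]] dir 25.1
top red 11 c [251.27 197.36] far end [254.18 195.54] dir -32.0 | model root,tip [[243.2, 203.2], [255.6, 195.4]] dir -31.9
```

>>> {"name": "apply_moves", "arguments": {"moves": [[0,0,0,0,0,0.001,-0.2],[0,0,0,0,0,0,-0.2],[0,0,0,0,0,0.001,-0.2],[0,0,0,0,0,0,-0.2],[0,0,0,0,0,0,-0.2],[0,0,0,0,0,0,-0.2],[0,0,0,0,0,0,-0.2],[0,0,0,0,0,0,-0.2]]}}

```text
clock: 23.23
tcp_pos: [0.4827, 0.3133, -0.0081]
orientation: [1.307, 2.856, 0.001]
contact_force: [-3.2, -2.7, 11.2]
grip_width: 0.0575
gripper_force: 33.9
```

Firm contact with the cradle (11 N). Releasing gradually, then lifting away.

>>> {"name": "apply_moves", "arguments": {"moves": [[0,0,0,0,0,-0.0005,0.4],[0,0,0,0,0,0,0.4],[0,0,0,0,0,0,0.5],[0,0,0,0,0,0,0.6],[0,0,0,0,0,0,0.8],[0,0,0,0,0,0,1],[0,0,0,0,0,0,1],[0,0,0,0,0,0,1]]}}

```text
clock: 23.9
tcp_pos: [0.4824, 0.313, -0.0089]
orientation: [-1.307, -2.857, 0.0]
contact_force: [-0.6, -0.3, 0.4]
grip_width: 0.0855
gripper_force: 0.0
```

>>> {"name": "apply_moves", "arguments": {"moves": [[0,0,0,0,0,-0.005,1],[0,0,0,0,0,-0.01,1],[0,0,0,0,0,-0.02,1],[0,0,0,0,0,-0.03,1],[0,0,0,0,0,-0.03,1],[0,0,0,0,0,-0.03,1],[0,0,0,0,0,-0.03,1],[0,0,0,0,0,-0.03,1]]}}

```text
clock: 24.57
tcp_pos: [0.482, 0.3132, 0.1787]
orientation: [1.306, 2.857, 0.001]
contact_force: [1.3, -0.4, 0.1]
grip_width: 0.0854
gripper_force: 0.0
```

>>> {"name": "apply_moves", "arguments": {"moves": [[0,0,0,-0.02,-0.02,0,1],[0,0,0,-0.02,-0.02,0,1],[0,0,0,-0.03,-0.025,0,1],[0,0,0,-0.03,-0.025,0,1],[0,0,0,-0.03,-0.025,0,1],[0,0,0,-0.03,-0.025,0,1],[0,0,0,-0.03,-0.025,0,1],[0,0,0,-0.03,-0.025,0,1]]}}

```text
clock: 25.23
tcp_pos: [0.4821, 0.0207, 0.1773]
orientation: [1.306, 2.856, 0.0]
contact_force: [0.5, 1.1, -0.6]
grip_width: 0.0856
gripper_force: 0.0
```

>>> {"name": "apply_moves", "arguments": {"moves": [[0,0,0,-0.03,-0.025,0,1],[0,0,0,-0.03,-0.025,0,1],[0,0,0,-0.03,-0.025,0,1],[0,0,0,-0.03,-0.025,0,1],[0,0,0,-0.02,-0.02,0,1],[0,0,0,0,0,0,1],[0,0,0,0,0,0,1],[0,0,0,0,0,0,1]]}}

```text
clock: 25.9
tcp_pos: [0.4833, -0.1611, 0.1769]
orientation: [1.306, 2.857, 0.001]
contact_force: [-0.9, 0.4, 0.3]
grip_width: 0.0855
gripper_force: 0.0
```

Run:
```python
from fit import *
p0=np.load("fitb.npy")
bm={}
for n in("side","top"):
    f=grab_frame(n);cv2.imwrite(f"pics/{n}_end.png",f);a=cv2.imread(f"pics/{n}0.png")
    d=cv2.absdiff(a,f).max(2);x,y,w,h={"side":(270,145,60,38),"top":(200,188,60,45)}[n]
    print(n,"changed px blower",(d[y:y+h,x:x+w]>40).sum())
    x,y,w,h={"side":(350,195,45,75),"top":(330,145,75,60)}[n];print("changed px camera",(d[y:y+h,x:x+w]>40).sum())
    b,g,rr=[f[...,k].astype(int) for k in range(3)];roi=np.zeros((400,640),bool)
    x,y,w,h={"side":(278,145,42,35),"top":(203,190,56,45)}[n];roi[y:y+h,x:x+w]=1
    red=(rr>100)&(g<.45*rr)&(b<.45*rr)&roi
    s=silhouettes("blower",n)[0];print(s["p"],s["extent"]);bm[n]=s["mask"]|red
print(run(blower,p0,[.01,.01,.01,.1,.05],bm)[0].round(4),p0.round(4))
```

```text
side changed px blower 1091
changed px camera 0Traceback (most recent call last):
  File "<stdin>", line 12, in <module>
IndexError: list index out of range
```

The arm blocks the side view of the blower; the camera hasn't changed. I'll move farther away and check.

>>> {"name": "apply_moves", "arguments": {"moves": [[0,0,0,-0.02,-0.013,0,1],[0,0,0,-0.03,-0.02,0,1],[0,0,0,-0.03,-0.02,0,1],[0,0,0,-0.03,-0.02,0,1],[0,0,0,-0.03,-0.02,0,1],[0,0,0,-0.02,-0.013,0,1],[0,0,0,0,0,0,1],[0,0,0,0,0,0,1]]}}

```text
clock: 26.67
tcp_pos: [0.5078, -0.3523, 0.1759]
orientation: [-1.308, -2.856, -0.001]
contact_force: [-0.1, 0.7, -0.4]
grip_width: 0.0851
gripper_force: 0.0
```

Run:
```python
from fit import *
p0=np.load("fitb.npy")
bm={}
for n in("side","top"):
    f=grab_frame(n);cv2.imwrite(f"pics/{n}_end.png",f);a=cv2.imread(f"pics/{n}0.png")
    d=cv2.absdiff(a,f).max(2)
    for t,(x,y,w,h) in {"side":{"blower":(270,145,60,38),"cam":(350,195,45,75)},"top":{"blower":(200,188,60,45),"cam":(330,145,75,60)}}[n].items(): print(n,t,"changed",(d[y:y+h,x:x+w]>40).sum())
    b,g,rr=[f[...,k].astype(int) for k in range(3)];roi=np.zeros((400,640),bool)
    x,y,w,h={"side":(278,145,42,35),"top":(203,190,56,45)}[n];roi[y:y+h,x:x+w]=1
    red=(rr>100)&(g<.45*rr)&(b<.45*rr)&roi;q=np.argwhere(red)[:,::-1]
    print("red",red.sum(),q.mean(0).round(2) if len(q) else "")
    s=silhouettes("blower",n)
    if s: bm[n]=s[0]["mask"]|red;print(s[0]["p"],s[0]["extent"])
print(run(blower,p0,[.01,.01,.01,.1,.05],bm)[0].round(4) if bm else"",p0.round(4),list(bm))
```

```text
side blower changed 1037
side cam changed 32
red 0 
top blower changed 0
top cam changed 0
red 26 [247.92 199.46]
0.85 [229.7, 214.7, 41.4, 31.5]
[ 0.4851  0.3135  0.0445 -0.8439  0.0649] [ 0.4826  0.3152  0.0492 -0.856   0.0144] ['top']
```

The top view shows no change at all to the blower or the camera compared with the first frame. One more move will clear the side view.

>>> {"name": "apply_moves", "arguments": {"moves": [[0,0,0,-0.003,-0.03,0,1],[0,0,0,-0.003,-0.035,0,1],[0,0,0,-0.003,-0.035,0,1],[0,0,0,-0.003,-0.035,0,1],[0,0,0,-0.003,-0.035,0,1],[0,0,0,-0.003,-0.035,0,1],[0,0,0,-0.003,-0.03,0,1],[0,0,0,0,0,0,1]]}}

```text
clock: 27.53
tcp_pos: [0.3368, -0.5269, 0.1761]
orientation: [-1.319, -2.849, 0.006]
contact_force: [-1.0, -0.6, 0.1]
grip_width: 0.0851
gripper_force: 0.0
```

Run:
```python
from h import *
for n in("side","top"):
    f=grab_frame(n);a=cv2.imread(f"pics/{n}0.png");d=cv2.absdiff(a,f).max(2)
    for t,(x,y,w,h) in {"side":{"blower":(270,145,60,38),"cam":(350,195,45,75)},"top":{"blower":(200,188,60,45),"cam":(330,145,75,60)}}[n].items(): print(n,t,[(d[y:y+h,x:x+w]>k).sum() for k in(25,40)])
```

```text
side blower [np.int64(3), np.int64(1)]
side cam [np.int64(0), np.int64(0)]
top blower [np.int64(0), np.int64(0)]
top cam [np.int64(0), np.int64(0)]
```

Both views match the starting pictures almost pixel for pixel, so I'm handing in.

```bash
python3 -c "
from bench import order;print(order.hand_in())"
```

```text
the job is handed in; nothing more can be done
None
```

The job is handed in: the blower nozzle was held still for about 3 s, about 4 cm from the middle of the lens and facing it squarely (checked in the side view only, as the arm hid it from the top), then laid back in its cradle; final pictures show the blower and camera as they were at the start.

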